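# Set the trim-saw fence and bed the stone slab

## Robot

A 7-joint arm with a two-finger parallel gripper is mounted at the origin on the work surface. World frame = base frame: x ahead of the robot, y to its left, z up, the work surface at z = 0. Lengths are in mm, angles in rad, forces in N, time in s.
With the tool pointing down it reaches from about 400 to 875 mm from the base axis. Payload 4.4 kg.
Tool frame: the origin (TCP) lies midway between the tips of the shut fingers; the grasp point (between the pads) lies ctrl.tcp_to_grasp behind it (ctrl.tcp_to_grasp is the distance from the TCP to the grasp point, in mm); z points along the fingers, y is the line along which they close (so a half turn about z gives the same grasp; the last joint's range is limited). The gripper opens to 85 mm and grips with 20 to 120 N. Pads are 22 mm wide; open, the fingers measure 114 mm over their backs; the gripper's body (76 mm by 85 mm) begins 54 mm behind the grasp point. The pads swing forward as they close: fully open they stand 13 mm farther back than shut.
Start: joints at [-1.249, 0.628, 0.038, 1.517, -0.027, 0.996, -0.02], TCP at [245.777, 601.757, 231.313] pointing down, gripper open.
Joint ranges: [-3.06, 3.06], [-0.37, 2.12], [-1.25, 1.32], [0.18, 2.47], [-1.1, 4.24], [0.23, 1.98], [-2.94, 2.94]. Speed limits (rad/s): [2.57, 2.57, 3.14, 3.14, 3.14, 3.14, 3.14].

## Interface

Orientations are given as [roll, pitch, yaw] about the fixed x, y, z axes, in that order (R = Rz(yaw) Ry(pitch) Rx(roll)).
In Python, from cell import ctrl, get_image, get_calibration, workorder, boxes_of, place_of gives the robot as it stands.
- The arm moves only by the tool play_rows, never from a script. Its argument "series" is a list that holds one entry, the list of rows, each a list of 7 numbers: the shift along the world's x, y, z in cm, then the turn, a rotation vector about the world's x, y, z in degrees, then the closure, from 0 (fully open) to 1 (shut). A call has 1 to 20 rows; each row shifts and turns the commanded pose from where the row before left it; what a row does not reach is not made up. A row lasts 1/8 s, in which the tool goes at most 62.5 mm and 10.7 degrees, less where a joint would pass 70% of its speed; a pose out of reach is approached as far as the arm can. A call with a gripper value outside its range is refused whole. The fingers move at their own pace and stop on an object; the grip force is fixed at half the most. Time passes only in rows, so rows that do not move let the fingers close. It gives the time, the measured TCP pose, the force, the opening and the grip force at its end, in the units of the state.
- ctrl.read_state(): the state, without advancing time (a new reading comes with each control period).
- get_image(name): name is "scene" or "side" or "wrist"; returns (picture, depth): 400x640x3 uint8, red, green, blue; 400x640 float32, mm along the optical axis (not along the pixel's ray), 0 where there is no reading.
- get_calibration(name): a dict with "K" (3x3 intrinsics, pixels), "R" (3x3) and "t" (3): a world point X has camera coordinates R X + t; the wrist camera has in their place "mount" (4x4, takes a point from camera to tool coordinates, whose origin is the TCP and whose axes are the flange's). Camera axes: x right, y down, z forward; pixel columns grow to the right and rows downward; lengths in mm; the calibration is good to about 2 mm. The wrist camera is an equidistant fisheye: a pixel r from the principal point sees the ray r / f radians off the axis. A picture is of the moment at which its call begins: read the wrist's pose just before it. get_calibration takes no time and is no camera call.
- workorder.finish_job(): hands the job in; it is judged then, once.
Trained networks look in the newest picture that a camera, given by its name, has taken for a name from the list of things; names that differ only in an ending like _2 or _b are one class to them, and where a whole thing is asked for, a point or a joint stands for the part that bears it (a point fixed in the world has none). Each returns a list of dicts, best first, with "p" (0 to 1); they miss things now and then, are a little off and sometimes report something else, mostly with a low value. They report only what shows in the picture. A call takes as long as a camera call. They do not tell look-alikes from the thing itself.
- boxes_of(target, camera): "pixel" ([column, row] in pixels, amid what is visible of it).
- place_of(target, camera): "pixel" ([column, row] in pixels: a listed point, or the origin of a listed thing).
The state is a dict: "clock": time; "qpos": joint angles; "qd": joint speeds; "tau": joint torques, N m; "eef_pos": TCP position; "tool_rot": TCP orientation; "force": force on the tool from outside, world axes, zero at the start; "torque": the same for the moment, N m; "width": finger opening in mm; "gripper_force": force on a finger pad.
Only numpy, scipy, OpenCV 4.12 (cv2) and the standard library are available. Lean on these libraries where they do the work, as an engineer would, in place of code of your own. Each camera call takes 0.05 s, during which the arm holds its last target. There are 200 camera calls.

## Task

Turn the round knob on the sloping front of the trim saw until the fence's pointer stands at the middle of the red marker on the scale (not the blue one), moving the fence by its knob only. Then take the banded stone slab from its wooden rest, lay it flat on the black rubber mat with one of its short edges square against the blade side of the fence, and press it down firmly so that it lies level. Leave it there with the pointer still on the red marker, and do not disturb the tin, the bottle or the dish.

Things in the scene. Friction and masses are not known exactly. Their poses are not given: they have to be found in the camera images.
- saw: fixed bench trim saw, a black box; aluminium top 85 mm high spans x -100..200, y -110..130 mm in its frame (origin on bench, -x side to the robot). A grey console 110 mm wide slopes 35 deg down from the top's front edge towards the robot and bears the knob. Blade upright in the x-z plane at y = 30, x over 80 mm, its orange guard up to 65 mm above the top, motor behind
- knob (a joint): turn of the fence knob, rad, range -3.4..3.4; + is anticlockwise looking at the knob's face. Each rad of + turn moves fence and pointer 10 mm along the saw's +y (1 rad anticlockwise = 10 mm to the robot's left). Stays where it is left; turning takes about 0.35 N m
- knob_grip (a point): on the axis of the round black ribbed fence knob (42 mm diameter, 30 mm high, white index line on its silver face), 22 mm above its base, 8 mm below its face, 26 mm above the console along the axis; z is the knob's axis, pointing out of the console, leaning 35 deg from vertical to the saw's -x; x and y turn with the knob
- fence: upright aluminium bar across the mat, 117 mm long (x), 8 mm thick, 23 mm high; the knob slides it along the saw's y. Origin at the mat's top level in its flat face that looks to +y (the blade side), at the mat's middle in x; axes parallel to the saw's. Slips only if pushed with over about 30 N
- pointer_tip (a point): tip of the fence's thin black pointer (18 mm long, 2 mm wide, towards the saw's -x) over the white scale at the saw's front edge; moves with the fence along the saw's y
- red_marker: red clip on the scale, 5 mm wide (y) x 10 x 5 mm, origin at the middle of its underside; its y axis runs along the scale, parallel to the saw's y. The pointer is on it when pointer_tip has y = 0 in this frame. It may lie to either side of the pointer
- blue_marker: the same clip in blue, belongs to another job
- mat: black rubber mat fixed on the saw's top, 100 (x) x 170 (y) x 3 mm; origin at the centre of its underside, 85 mm above the bench, axes parallel to the saw's. The fence stands across it; the slab goes on the part at the +y side of the fence
- slab: loose banded reddish stone slab, 70 (x) x 50 (y) x 12 mm, about 0.11 kg, origin at the centre of its underside; the short edges are the ends at x = +-35 mm
- rest: fixed wooden block 50 (x) x 34 (y) x 30 mm high, origin under its centre; the slab starts lying on it, overhanging on every side
- tin: loose blue tin 60 x 100 x 130 mm plus 15 mm cap, bystander, origin under its centre
- bottle: loose white bottle, 64 mm diameter, 170 mm high, bystander, origin under its centre
- dish: loose blue bowl, 110 mm across, 40 mm high, bystander, origin under its centre
Not all that is in view belongs to the job. There is more than one size of the slab; the job needs the middle-sized.

How it is judged:
By the outcome, as a careful person would: the job done as asked, in the order asked, and still so for the second after the job is handed in, with the robot touching nothing.
It also fails if it takes over 72 s, if anything falls off the work surface, if the arm or the gripper's body presses on something with over 40 N, if the wrist force passes 120 N, or if a joint passes its speed limit or range.

## Working session

There is one attempt and no reset: what is moved stays moved. The work goes in short steps, Python scripts to look and compute and a tool call to move; the robot and the scene stay as the last step left them, time stands still between calls to the robot, and variables do not carry over. Pictures are saved under pics/ and viewed, at most 10 in all, crops included, and the job is handed in when it is done.

Besides the shell and the picture viewer there is one more tool, called after "Emit:" as name([rows], argument=value, ...), one row to a line, values as JSON. play_rows: Moves the arm, as the interface text tells. Its arguments: {"type":"object","properties":{"series":{"type":"array"}},"required":["series"]}

```bash
mkdir -p pics; ls
cat > h.py <<'E'
import numpy as np, cv2
from cell import ctrl,get_image,get_calibration,workorder,boxes_of,place_of
def ray(cam,px,st=None):
    c=get_calibration(cam);K=np.array(c["K"])
    if cam!="wrist":
        R=np.array(c["R"]);t=np.array(c["t"])
        d=np.linalg.inv(K)@[px[0],px[1],1]
        return -R.T@t,R.T@d
def pt(cam,px,depth):
    o,d=ray(cam,px); return o+d*depth
def onz(cam,px,z):
    o,d=ray(cam,px); return o+d*(z-o[2])/d[2]
def proj(cam,X):
    c=get_calibration(cam);p=np.array(c["K"])@(np.array(c["R"])@X+np.array(c["t"]));return p[:2]/p[2]
E
python3 - <<'E'
from h import *
print(ctrl.read_state(),ctrl.tcp_to_grasp)
np.set_printoptions(precision=1,suppress=True)
for cam in ["scene","side"]:
    im,d=get_image(cam);cv2.imwrite(f"pics/{cam}0.png",im[:,:,::-1]);np.save(f"{cam}0.npy",d)
    for n in ["saw","knob_grip","pointer_tip","red_marker","blue_marker","mat","fence","slab","rest","tin","bottle","dish"]:
        for r in place_of(n,cam)[:4]:
            p=r["pixel"];u,v=int(round(p[0])),int(round(p[1]))
            z=d[v,u] if 0<=u<640 and 0<=v<400 else 0
            print(cam,n,round(r["p"],2),np.array(p),pt(cam,p,z) if z else "")
E
```

```text
pics
{'clock': 0.0, 'qpos': array([-1.24880898,  0.62934831,  0.03839756,  1.51842091, -0.02698118,
        0.99631359, -0.01998961]), 'qd': array([-9.00103223e-04,  4.57867157e-05,  5.90911919e-04, -2.12012681e-03,
        3.14540569e-04,  5.86061108e-04,  9.99829395e-04]), 'tau': array([ 1.46553855e-03, -5.63408482e+01,  1.22683804e+00, -1.93445528e+01,
        1.11808564e-02,  1.03093174e-02, -1.41001843e-05]), 'eef_pos': array([245.49738324, 601.14247152, 230.36996844]), 'tool_rot': array([-3.13961932e+00,  1.71203643e-05,  2.75386067e+00]), 'force': array([-0.12865025,  0.19731792, -0.49241791]), 'torque': array([-0.04122272, -0.04251356,  0.02227759]), 'gripper_force': 0.0, 'width': 85.55775852086208} 18.700000000000003
scene saw 0.67 [283.2 227.8] [675.3  17.3  88.1]
scene knob_grip 0.68 [336.8 186.9] [511.3 -36.4  82.8]
scene pointer_tip 0.96 [311.8 190.7] [572.8 -49.8  86.2]
scene mat 0.37 [369.8 377. ] [650.8 387.3 110.8]
scene fence 0.85 [283.7 204. ] 
scene slab 0.7 [373. 306.] [554.9 246.9   9.6]
scene slab 0.67 [408.4 260.3] [427.3 186.4  19. ]
scene slab 0.6 [426.5 308
[... 393 characters left out ...]
ip 0.55 [271.1 136.6] [449.5 308.7  43.9]
side pointer_tip 0.76 [338.7 220. ] [587.  -50.2  85.8]
side red_marker 0.71 [362.5 200.3] [652.7  -0.3  88.8]
side mat 0.6 [363.  200.3] [654.4   1.8  86.1]
side fence 0.64 [362.8 213.4] [642.  -54.8 106.6]
side slab 0.69 [273.  139.7] [453.9 291.7  46.7]
side slab 0.61 [269.3 180.8] [432.8 165.1  14.3]
side slab 0.56 [310.3 160.5] [552.  233.1   9.1]
side rest 0.51 [277.6 147.6] [464.6 292.7  14.4]
side rest 0.48 [335.8 220.1] [579.9 -51.4  88.1]
side tin 0.68 [280.9 354.1] [ 428.8 -370.7  114.7]
side bottle 0.91 [330.7 128.4] [625.1 338.5  28.7]
side dish 0.82 [393.1 365.1] [ 651.  -375.8    2.6]
side dish 0.37 [366.8 233.8] [ 643.7 -100.7   88.6]
```

View pics/scene0.png

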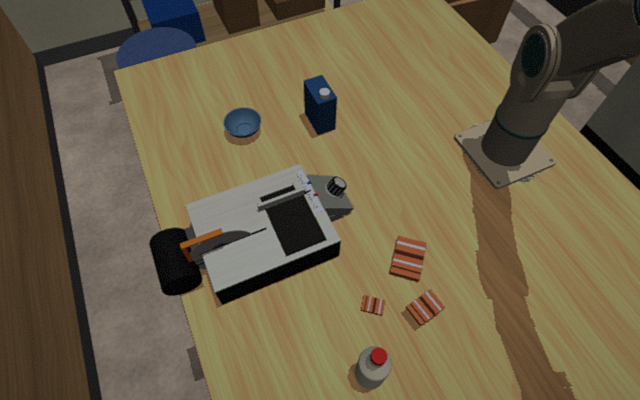

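View pics/side0.png

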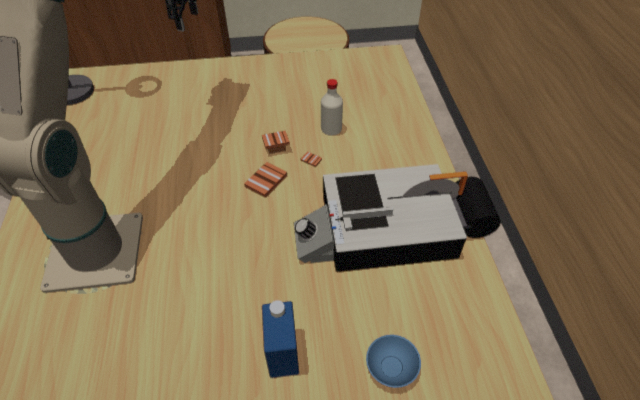

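The scene view shows three slabs: large at (408,260), small at (373,306), and a middle one raised on the rest at (426,308), or (276,140) in the side view. The middle one is the one to take. The knob is at scene (337,185), and the markers are near scene (312,192) and side (335,215). One close crop checks both.

Run:
```python
from h import *
a=cv2.imread("pics/scene0.png");b=cv2.imread("pics/side0.png")
c=[cv2.resize(x,(400,300),interpolation=cv2.INTER_CUBIC) for x in (a[160:220,285:365],b[185:260,290:390],a[245:335,350:470],b[120:195,240:340])]
cv2.imwrite("pics/crop1.png",np.vstack([np.hstack(c[:2]),np.hstack(c[2:])]))
```

```text
(no output)
```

View pics/crop1.png

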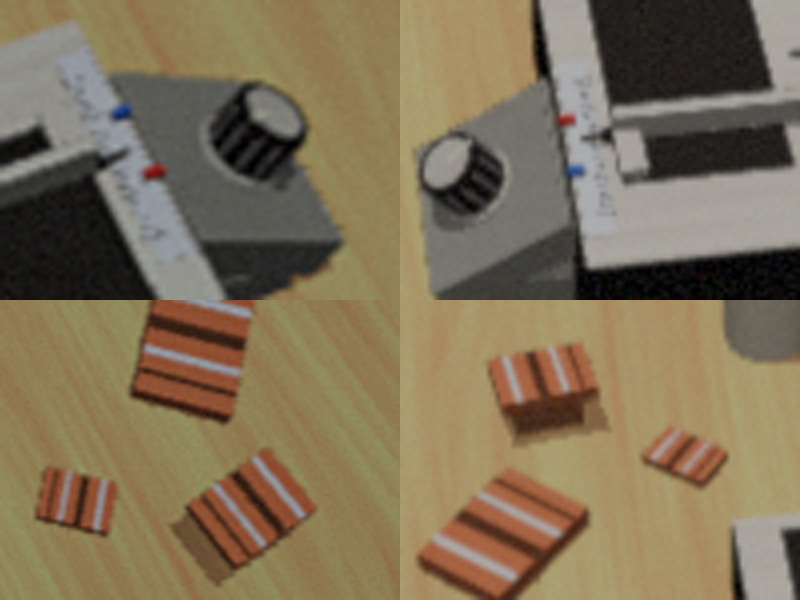

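The crop confirms the middle slab on its rest. Red is on the robot's-left (+y) side of the pointer and blue is on the other side, so the turn is anticlockwise. Next is the geometry from depth.

```bash
cat >> h.py <<'E'
def cloud(cam,d):
    c=get_calibration(cam);K=np.array(c["K"]);R=np.array(c["R"]);t=np.array(c["t"])
    v,u=np.mgrid[:400,:640]; q=np.stack([u,v,np.ones_like(u)],-1)@np.linalg.inv(K).T
    P=(q*d[...,None]-t)@R; P[d==0]=np.nan
    return P
E
python3 - <<'E'
from h import *
np.set_printoptions(precision=1,suppress=True)
for cam in ["scene","side"]:
    im=cv2.imread(f"pics/{cam}0.png");P=cloud(cam,np.load(f"{cam}0.npy"))
    x,y,z=P[...,0],P[...,1],P[...,2]
    m=(abs(z-87)<6)&(x>540)&(x<900)&(abs(y)<220)
    m=cv2.morphologyEx(m.astype(np.uint8),cv2.MORPH_OPEN,np.ones((3,3)))>0
    print(cam,"top",cv2.minAreaRect(P[m][:,:2].astype(np.float32)))
    m=(abs(z-42)<5)&(abs(x-455)<60)&(abs(y-300)<60)
    print("slab",m.sum(),np.median(P[m],0),cv2.minAreaRect(P[m][:,:2].astype(np.float32)))
    b,g,r=[im[...,i].astype(int) for i in range(3)]
    near=(abs(x-575)<30)&(abs(y+40)<50)&(z>70)
    for n,mm in [("red",(r>g+50)&(r>b+50)),("blue",(b>r+35)&(b>g+20))]:
        mm=mm&near; vv,uu=np.nonzero(mm); px=(uu.mean(),vv.mean())
        print(n,mm.sum(),px,onz(cam,px,89))
    # knob silver face: points above console
    k=(abs(x-505)<40)&(abs(y+40)<40)&(z>60)&(z<130)
    co=k&(x<570); 
    r=place_of  # unused
E
```

```text
scene top ((715.145751953125, -20.33539581298828), (306.8289489746094, 241.9584503173828), 0.0735672116279602)
slab 731 [461.7 303.2  42.5] ((460.21295166015625, 302.33233642578125), (71.09901428222656, 49.874908447265625), 9.120965003967285)
red 7 (np.float64(315.7142857142857), np.float64(193.57142857142858)) [568.3 -36.5  89. ]
blue 9 (np.float64(308.6666666666667), np.float64(181.88888888888889)) [569.9 -75.   89. ]
side top ((717.7719116210938, -20.32585906982422), (244.9732208251953, 300.8853759765625), 89.65465545654297)
slab 326 [459.6 298.   42.9] ((460.24896240234375, 301.92724609375), (70.2831802368164, 56.345821380615234), 9.57473373413086)
red 8 (np.float64(331.0), np.float64(214.375)) [571.2 -33.6  89. ]
blue 12 (np.float64(333.5), np.float64(227.0)) [571.5 -71.5  89. ]
```

```bash
cat >> h.py <<'E'
from scipy.spatial.transform import Rotation as Ro
def tri(p1,p2):
    o1,d1=ray("scene",p1);o2,d2=ray("side",p2)
    d1/=np.linalg.norm(d1);d2/=np.linalg.norm(d2)
    s=np.linalg.lstsq(np.stack([d1,-d2],1),o2-o1,rcond=None)[0]
    a,b=o1+d1*s[0],o2+d2*s[1]; return (a+b)/2,np.linalg.norm(a-b)
def Rtool(z,yaz):
    "tool z along z; tool y nearest to horizontal azimuth direction yaz (deg)"
    z=np.array(z,float)/np.linalg.norm(z); y=np.array([np.cos(np.radians(yaz)),np.sin(np.radians(yaz)),0])
    y-=y@z*z; y/=np.linalg.norm(y); return np.stack([np.cross(y,z),y,z],1)
def delta(pos,R,n=1,st=None):
    st=st or ctrl.read_state(); R0=Ro.from_euler("xyz",st["tool_rot"]).as_matrix()
    dr=Ro.from_matrix(R@R0.T).as_rotvec(degrees=True); dp=(np.array(pos)-st["eef_pos"])/10
    print("total cm",dp.round(2),"deg",dr.round(2),"| per row of",n,(dp/n).round(2),(dr/n).round(2))
def wpix(px,st):
    "wrist pixel -> origin, dir in world"
    c=get_calibration("wrist");K=np.array(c["K"]);M=np.array(c["mount"])
    v=np.array([(px[0]-K[0,2]),(px[1]-K[1,2])]);r=np.hypot(*v);th=r/K[0,0]
    d=np.array([*(np.sin(th)*v/max(r,1e-9)),np.cos(th)])
    R0=Ro.from_euler("xyz",st["tool_rot"]).as_matrix()
    return R0@M[:3,3]+st["eef_pos"], R0@M[:3,:3]@d
def wproj(X,st):
    c=get_calibration("wrist");K=np.array(c["K"]);M=np.array(c["mount"])
    R0=Ro.from_euler("xyz",st["tool_rot"]).as_matrix()
    q=M[:3,:3].T@(R0.T@(np.array(X)-st["eef_pos"])-M[:3,3])
    th=np.arctan2(np.hypot(q[0],q[1]),q[2]);u=q[:2]/np.hypot(q[0],q[1])
    return K[0,0]*th*u+K[:2,2]
def wz(px,st,z):
    o,d=wpix(px,st); return o+d*(z-o[2])/d[2]
A=np.array([-np.sin(np.radians(35)),0,np.cos(np.radians(35))])
E
python3 - <<'E'
from h import *
g,e=tri([336.8,186.9],[302.6,223.8]);print(g,e, tri([311.8,190.7],[338.7,220.]))
P=cloud("scene",np.load("scene0.npy"))
R=Rtool(-A,45);print(R)
delta(g+A*100,R,18)
E
```

```text
[505.54745704 -41.40719112  73.46552684] 5.391749514537338 (array([580.11527762, -49.96754804,  88.49456263]), np.float64(13.745970244530096))
[[-0.63368727  0.51908623  0.57357644]
 [ 0.63368727  0.77358932 -0.        ]
 [-0.44371261  0.36346809 -0.81915204]]
total cm [ 20.24 -64.32  -7.6 ] deg [  5.22 -34.74 -16.57] | per row of 18 [ 1.12 -3.57 -0.42] [ 0.29 -1.93 -0.92]
```

Emit:
play_rows([
  [[1.1,-3.6,0.3,0.3,-1.9,-0.9,0],[1.1,-3.6,0.3,0.3,-1.9,-0.9,0],[1.1,-3.6,0.3,0.3,-1.9,-0.9,0],[1.1,-3.6,0.3,0.3,-1.9,-0.9,0],[1.1,-3.6,0.3,0.3,-1.9,-0.9,0],[1.1,-3.6,0,0.3,-1.9,-0.9,0],[1.1,-3.6,0,0.3,-1.9,-0.9,0],[1.1,-3.6,0,0.3,-1.9,-0.9,0],[1.1,-3.6,0,0.3,-1.9,-0.9,0],[1.1,-3.6,-0.5,0.3,-1.9,-0.9,0],[1.1,-3.6,-0.5,0.3,-1.9,-0.9,0],[1.1,-3.6,-1,0.3,-1.9,-0.9,0],[1.1,-3.6,-1,0.3,-1.9,-0.9,0],[1.1,-3.6,-1,0.3,-1.9,-0.9,0],[1.1,-3.6,-1,0.3,-1.9,-0.9,0],[1.1,-3.6,-1.2,0.3,-1.9,-0.9,0],[1.1,-3.6,-1.2,0.3,-1.9,-0.9,0],[1.1,-3.6,-1.2,0.3,-1.9,-0.9,0]],
])

```text
clock: 3.55
eef_pos: [435.3, 50.0, 182.5]
tool_rot: [2.952, 0.365, 2.503]
force: [-0.3, 0.5, -1.8]
width: 85.4
gripper_force: 0.0
```

```bash
cat > look.py <<'E'
from h import *
import sys
np.set_printoptions(precision=1,suppress=True)
st=ctrl.read_state();im,d=get_image("wrist");k=sys.argv[1]
np.savez(f"w{k}.npz",pos=st["eef_pos"],rot=st["tool_rot"],d=d)
cv2.imwrite(f"pics/w{k}.png",im[:,:,::-1])
print(st["clock"],st["eef_pos"],st["qpos"],d[180:220,300:340].mean())
for n in sys.argv[2:]:
    for r in place_of(n,"wrist")[:2]:
        print(n,round(r["p"],2),np.array(r["pixel"]))
E
python3 look.py 1 knob_grip pointer_tip red_marker blue_marker fence mat saw; python3 -c "
from h import *
delta(np.array([505.5,-41.4,73.5])+A*100,Rtool(-A,45))"
```

```text
3.55 [435.3  50.  182.5] [ 0.4  0.5 -1.   2.5  1.5  0.6 -0.9] 366.36957
knob_grip 0.87 [253.1 245.5]
pointer_tip 0.95 [292.9 294.7]
pointer_tip 0.36 [337.3 258.9]
red_marker 0.53 [305.7 281.2]
red_marker 0.27 [553.5 106.9]
blue_marker 0.52 [276.9 297. ]
fence 0.59 [328.4 305.6]
mat 0.68 [357.1 289.3]
saw 0.79 [335.1 257.7]
total cm [ 1.35 -9.27 -2.71] deg [  5.72 -11.96  -3.33] | per row of 1 [ 1.35 -9.27 -2.71] [  5.72 -11.96  -3.33]
```

View pics/w1.png

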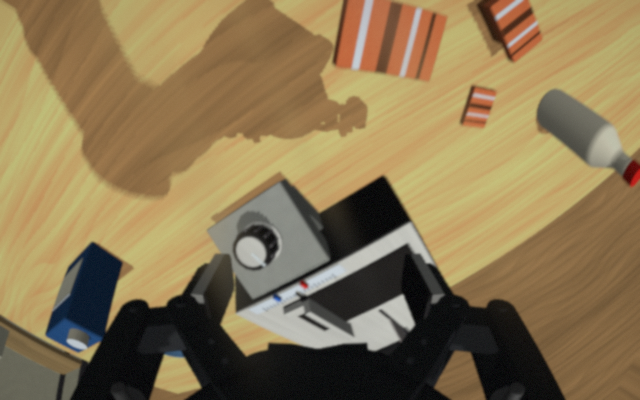

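Run:
```python
from h import *
np.set_printoptions(precision=2,suppress=True)
st=ctrl.read_state();print(st["qpos"])
L=[ray("scene",[336.8,186.9]),ray("side",[302.6,223.8]),wpix([253.1,245.5],st)]
def lsq(L):
    M=0;b=0
    for o,d in L:
        d=d/np.linalg.norm(d);Q=np.eye(3)-np.outer(d,d);M=M+Q;b=b+Q@o
    return np.linalg.solve(M,b)
print("knob",lsq(L),lsq(L[:1]+L[2:]),lsq(L[1:]))
for n,p in [("tip",[292.9,294.7]),("red",[304.5,284]),("blue",[276.9,297])]: print(n,wz(p,st,90))
g=lsq(L)
for s in (100,50): delta(g+A*s,Rtool(-A,45))
```

```text
[ 0.38  0.46 -0.97  2.47  1.55  0.61 -0.92]
knob [503.6  -43.57  72.1 ] [505.11 -48.63  65.23] [500.65 -43.47  74.8 ]
tip [580.19 -55.9   90.  ]
red [571.62 -33.67  90.  ]
blue [570.74 -72.15  90.  ]
total cm [ 1.16 -9.49 -2.84] deg [  5.72 -11.96  -3.33] | per row of 1 [ 1.16 -9.49 -2.84] [  5.72 -11.96  -3.33]
total cm [ 4.02 -9.49 -6.94] deg [  5.72 -11.96  -3.33] | per row of 1 [ 4.02 -9.49 -6.94] [  5.72 -11.96  -3.33]
```

Emit:
play_rows([
  [[0.6,-1.2,-0.2,0.7,-1.5,-0.4,0],[0.6,-1.2,-0.2,0.7,-1.5,-0.4,0],[0.6,-1.2,-0.2,0.7,-1.5,-0.4,0],[0.6,-1.2,-0.5,0.7,-1.5,-0.4,0],[0.6,-1.2,-0.5,0.7,-1.5,-0.4,0],[0.6,-1.2,-0.8,0.7,-1.5,-0.4,0],[0.3,-1.2,-0.8,0.7,-1.5,-0.4,0],[0,-1.2,-0.8,0.7,-1.5,-0.4,0],[0,0,-0.8,0,0,0,0]],
])

```text
clock: 5.08
eef_pos: [514.0, -45.7, 151.3]
tool_rot: [2.759, 0.429, 2.373]
force: [0.4, -0.4, -0.6]
width: 85.5
gripper_force: 0.0
```

```bash
python3 look.py 2 knob_grip pointer_tip red_marker ; python3 -c "
from h import *
g=np.array([503.6,-43.5,72.5]);print(ctrl.read_state()['qpos'].round(2))
for s in (60,0,-18.7):delta(g+A*s,Rtool(-A,45))"
```

```text
5.075 [514.  -45.7 151.3] [ 0.8  0.8 -1.2  2.5  2.   0.9 -1. ] 240.69084
pointer_tip 0.89 [326.1 228.9]
red_marker 0.46 [338.5 207.6]
[ 0.83  0.82 -1.25  2.47  2.    0.86 -1.01]
total cm [-4.49  0.09 -3.04] deg [-0.08 -2.46 -0.2 ] | per row of 1 [-4.49  0.09 -3.04] [-0.08 -2.46 -0.2 ]
total cm [-1.05  0.09 -7.95] deg [-0.08 -2.46 -0.2 ] | per row of 1 [-1.05  0.09 -7.95] [-0.08 -2.46 -0.2 ]
total cm [ 0.02  0.09 -9.48] deg [-0.08 -2.46 -0.2 ] | per row of 1 [ 0.02  0.09 -9.48] [-0.08 -2.46 -0.2 ]
```

View pics/w2.png

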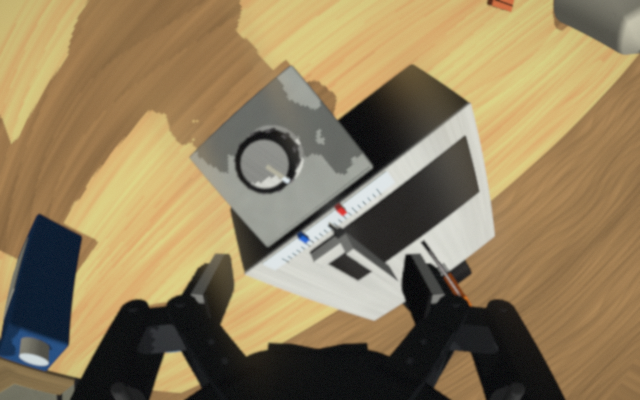

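Markers are at wrist (341,210) for red and (304,238) for blue, with the pointer tip at (327,229) between them. The knob is at (267,163) and untouched. I'll go down towards it.

Emit:
play_rows([
  [[-0.3,0,-1,0,-0.4,0,0],[-0.3,0,-1,0,-0.4,0,0],[-0.3,0,-1,0,-0.4,0,0],[-0.3,0,-1,0,-0.4,0,0],[0,0,0,0,0,0,0]],
])

```text
clock: 5.9
eef_pos: [524.9, -49.3, 116.8]
tool_rot: [2.748, 0.428, 2.369]
force: [-0.5, -0.0, -0.6]
width: 85.4
gripper_force: 0.0
```

```bash
python3 -c "
from h import *
g=np.array([503.6,-43.5,72.5]);print(ctrl.read_state()['qpos'].round(2))
for s in (20,-18.7):delta(g+A*s,Rtool(-A,45))"
```

```text
[ 0.82  0.96 -1.25  2.47  2.08  0.98 -1.02]
total cm [-3.27  0.58 -2.8 ] deg [-0.36 -2.16 -0.12] | per row of 1 [-3.27  0.58 -2.8 ] [-0.36 -2.16 -0.12]
total cm [-1.05  0.58 -5.97] deg [-0.36 -2.16 -0.12] | per row of 1 [-1.05  0.58 -5.97] [-0.36 -2.16 -0.12]
```

```bash
cat > kin.py <<'E'
import numpy as np, itertools
from scipy.spatial.transform import Rotation as Ro
from scipy.optimize import least_squares
def fk(q,p,s):
    d1,a,b,L,off=p[:5]
    q=np.array(q)*s
    R=np.eye(3);X=np.array([0,0,d1])
    ax="zyzyzyz"; adv=[0,0,a,0,b,0,L]
    for i in range(7):
        R=R@Ro.from_euler(ax[i],q[i]).as_matrix()
        if i==2: X=X+R@[off,0,a]
        elif i==4: X=X+R@[-off,0,b]
        elif i==6: X=X+R@[0,0,L]
    return X,R
E
cat > fit.py <<'E'
from kin import *
from cell import ctrl
st=ctrl.read_state()
D=[([-1.24880898,.62934831,.03839756,1.51842091,-.02698118,.99631359,-.01998961],[245.5,601.1,230.4],[-3.1396,0,2.75386]),
([.38,.46,-.97,2.47,1.55,.61,-.92],[435.3,50,182.5],[2.952,.365,2.503]),
([.83,.82,-1.25,2.47,2.,.86,-1.01],[514,-45.7,151.3],[2.759,.429,2.373]),
(list(st["qpos"]),list(st["eef_pos"]),list(st["tool_rot"]))]
res=[]
for sg in itertools.product([1,-1],repeat=4):
    s=np.array([sg[0],1,sg[1],1,sg[2],1,sg[3]],float)
    def f(p,full=False):
        out=[]
        Rb=Ro.from_euler("z",p[5]).as_matrix();T=Ro.from_euler("z",p[6]).as_matrix()
        for q,x,r in D:
            X,R=fk(q,p,s); out+=list(Rb@X-x)
            out+=list(200*(Rb@R@T-Ro.from_euler("xyz",r).as_matrix()).ravel())
        return np.array(out)
    for b0 in (0,1.57,3.14,-1.57):
      for t0 in (0,1.57,3.14,-1.57):
        o=least_squares(f,[360,420,400,250,0,b0,t0]); res.append((o.cost,sg,o.x))
res.sort(key=lambda r:r[0])
for r in res[:4]: print(round(r[0],1),r[1],r[2].round(2))
E
python3 fit.py
```

```text
95.1 (-1, -1, -1, -1) [ 3.3458e+02  5.6498e+02  4.0350e+02  3.4165e+02 -1.3430e+01 -4.0000e-02
  1.5400e+00]
95.1 (-1, -1, -1, -1) [ 3.3458e+02  5.6498e+02  4.0350e+02  3.4165e+02 -1.3430e+01 -4.0000e-02
  1.5400e+00]
95.1 (-1, -1, -1, -1) [ 3.3458e+02  5.6498e+02  4.0350e+02  3.4165e+02 -1.3430e+01 -4.0000e-02
  1.5400e+00]
95.1 (-1, -1, -1, -1) [ 3.3458e+02  5.6498e+02  4.0350e+02  3.4165e+02 -1.3430e+01 -4.0000e-02
  1.5400e+00]
```

```bash
cat >> kin.py <<'E'
PAR=[334.58,564.98,403.5,341.65,-13.43];S=np.array([-1,1,-1,1,-1,1,-1.])
LO=np.array([-3.06,-.37,-1.25,.18,-1.1,.23,-2.94]);HI=np.array([3.06,2.12,1.32,2.47,4.24,1.98,2.94])
RB=Ro.from_euler("z",-.04).as_matrix();TT=Ro.from_euler("z",1.54).as_matrix()
def FK(q):
    X,R=fk(q,PAR,S);return RB@X,RB@R@TT
def ik(pos,R,q0,w=0.0):
    def f(q):
        X,Q=FK(q);return np.r_[(X-pos)/10,20*Ro.from_matrix(R@Q.T).as_rotvec(),w*(q-q0)]
    o=least_squares(f,np.clip(q0,LO+.03,HI-.03),bounds=(LO+.02,HI-.02),max_nfev=60);X,Q=FK(o.x)
    return o.x,np.linalg.norm(X-pos),np.degrees(np.linalg.norm(Ro.from_matrix(R@Q.T).as_rotvec()))
E
python3 - <<'E'
from kin import *
from h import Rtool,A
g=np.array([503.6,-43.5,72.5])-18.7*A
rng=np.random.default_rng(0)
np.set_printoptions(precision=2,suppress=True)
for az in range(0,360,30):
    R0=Rtool(-A,0); R=Ro.from_rotvec(A*np.radians(az)).as_matrix()@Rtool(-A,90)
    good=[]
    for k in range(12):
        q,e,a=ik(g,R,rng.uniform(LO,HI))
        if e<3 and a<1: good.append(q)
    print(az,len(good)); 
    for q in sorted(good,key=lambda q:abs(q[2]))[:2]: print("   ",q)
E
```

```text
0 0
30 0
60 0
90 0
120 0
150 0
180 0
210 0
240 0
270 0
300 0
330 0
```

Run:
```python
from kin import *
from h import Rtool,A
gp=np.array([503.6,-43.5,72.5])
rng=np.random.default_rng(0)
np.set_printoptions(precision=2,suppress=True)
for tilt in (35,32,28,24,20,10,0):
    t=np.radians(tilt);B=np.array([-np.sin(t),0,np.cos(t)])
    g=gp-B*12;out=[]
    for az in range(-180,180,30):
        R=Ro.from_rotvec(B*np.radians(az)).as_matrix()@Rtool(-B,90)
        best=min((ik(g,R,rng.uniform(LO,HI)) for k in range(10)),key=lambda r:r[1]+3*r[2])
        out.append((az,round(best[1]),round(best[2],1)))
    print(tilt,out)
```

```text
35 [(-180, 12, np.float64(5.5)), (-150, 12, np.float64(5.5)), (-120, 12, np.float64(5.5)), (-90, 12, np.float64(5.5)), (-60, 12, np.float64(5.5)), (-30, 12, np.float64(5.7)), (0, 12, np.float64(5.5)), (30, 12, np.float64(5.5)), (60, 12, np.float64(5.5)), (90, 12, np.float64(5.5)), (120, 12, np.float64(5.5)), (150, 12, np.float64(5.5))]
32 [(-180, 8, np.float64(3.5)), (-150, 8, np.float64(3.5)), (-120, 8, np.float64(3.6)), (-90, 8, np.float64(3.5)), (-60, 8, np.float64(3.5)), (-30, 8, np.float64(3.6)), (0, 8, np.float64(3.5)), (30, 8, np.float64(3.6)), (60, 8, np.float64(3.5)), (90, 8, np.float64(3.5)), (120, 8, np.float64(3.5)), (150, 8, np.float64(3.5))]
28 [(-180, 2, np.float64(0.8)), (-150, 2, np.float64(0.8)), (-120, 2, np.float64(0.8)), (-90, 2, np.float64(0.8)), (-60, 2, np.float64(0.8)), (-30, 2, np.float64(0.8)), (0, 2, np.float64(0.8)), (30, 2, np.float64(0.8)), (60, 2, np.float64(0.8)), (90, 2, np.float64(0.8)), (120, 2, np.float64(0.8)), (150, 2, np.float64(0.8))]
24 [(-180, 0, np.float64(0.0)), (-150, 0, np.float64(0.0)), (-120, 0, np.float64(0.0)), (-90, 0, np.float64(0.
[... 492 characters left out ...]
, 0, np.float64(0.0)), (150, 0, np.float64(0.0))]
10 [(-180, 0, np.float64(0.0)), (-150, 0, np.float64(0.0)), (-120, 0, np.float64(0.0)), (-90, 0, np.float64(0.0)), (-60, 0, np.float64(0.0)), (-30, 0, np.float64(0.0)), (0, 0, np.float64(0.0)), (30, 0, np.float64(0.0)), (60, 0, np.float64(0.0)), (90, 0, np.float64(0.0)), (120, 0, np.float64(0.0)), (150, 0, np.float64(0.0))]
0 [(-180, 0, np.float64(0.0)), (-150, 0, np.float64(0.0)), (-120, 0, np.float64(0.0)), (-90, 0, np.float64(0.0)), (-60, 0, np.float64(0.0)), (-30, 0, np.float64(0.0)), (0, 0, np.float64(0.0)), (30, 0, np.float64(0.0)), (60, 0, np.float64(0.0)), (90, 0, np.float64(0.0)), (120, 0, np.float64(0.0)), (150, 0, np.float64(0.0))]
```

Run:
```python
from kin import *
from h import Rtool,A,ctrl
gp=np.array([503.6,-43.5,72.5])
np.set_printoptions(precision=2,suppress=True)
qc=ctrl.read_state()["qpos"]
for tilt in (24,26):
    t=np.radians(tilt);B=np.array([-np.sin(t),0,np.cos(t)]);q=qc.copy()
    for up in (40,0):
      for az in ((-45,) if up else (-45,-20,0,20,45,60)):
        R=Ro.from_rotvec(B*np.radians(az)).as_matrix()@Rtool(-B,90)
        q,e,a=ik(gp-B*15+[0,0,up],R,q,.05);print(tilt,up,az,q,round(e,1),round(a,1))
```

```text
24 40 -45 [ 0.8   0.95 -1.23  2.39  1.85  0.9  -0.94] 0.0 0.0
24 0 -45 [ 0.77  1.06 -1.19  2.41  1.98  0.97 -1.01] 0.0 0.0
24 0 -20 [ 0.73  1.   -1.1   2.41  2.02  0.88 -0.63] 0.0 0.0
24 0 0 [ 0.69  0.95 -1.02  2.41  2.06  0.81 -0.34] 0.0 0.0
24 0 20 [ 0.65  0.9  -0.93  2.41  2.11  0.74 -0.05] 0.0 0.0
24 0 45 [ 0.59  0.85 -0.81  2.41  2.2   0.65  0.29] 0.0 0.0
24 0 60 [ 0.54  0.82 -0.74  2.41  2.26  0.61  0.48] 0.0 0.0
26 40 -45 [ 0.8   0.96 -1.23  2.42  1.93  0.92 -1.  ] 0.0 0.0
26 0 -45 [ 0.77  1.07 -1.18  2.44  2.05  1.   -1.07] 0.0 0.0
26 0 -20 [ 0.73  1.01 -1.09  2.44  2.1   0.91 -0.7 ] 0.0 0.0
26 0 0 [ 0.69  0.96 -1.    2.44  2.15  0.83 -0.41] 0.0 0.0
26 0 20 [ 0.64  0.91 -0.91  2.44  2.21  0.77 -0.14] 0.0 0.0
26 0 45 [ 0.57  0.86 -0.79  2.44  2.31  0.69  0.19] 0.0 0.0
26 0 60 [ 0.53  0.83 -0.71  2.44  2.37  0.64  0.38] 0.0 0.0
```

Run:
```python
from h import *
gp=np.array([503.6,-43.5,72.5]);t=np.radians(25);B=np.array([-np.sin(t),0,np.cos(t)])
R=Ro.from_rotvec(B*np.radians(-46)).as_matrix()@Rtool(-B,90)
delta(gp+B*25,R);delta(gp-B*15,R)
```

```text
total cm [-3.18  0.58 -2.17] deg [ 2.86  7.85 -5.94] | per row of 1 [-3.18  0.58 -2.17] [ 2.86  7.85 -5.94]
total cm [-1.49  0.58 -5.79] deg [ 2.86  7.85 -5.94] | per row of 1 [-1.49  0.58 -5.79] [ 2.86  7.85 -5.94]
```

Emit:
play_rows([
  [[-0.8,0.15,-0.2,0.7,2,-1.5,0],[-0.8,0.15,-0.3,0.7,2,-1.5,0],[-0.8,0.15,-0.7,0.7,2,-1.5,0],[-0.8,0.15,-1,0.7,1.9,-1.4,0],[0,0,0,0,0,0,0]],
])

```text
clock: 6.52
eef_pos: [493.0, -43.3, 95.6]
tool_rot: [2.82, 0.3, 2.292]
force: [-0.3, 0.1, 0.1]
width: 85.3
gripper_force: 0.0
```

```bash
python3 - <<'E'
from h import *
gp=np.array([503.6,-43.5,72.5]);t=np.radians(25);B=np.array([-np.sin(t),0,np.cos(t)])
R=Ro.from_rotvec(B*np.radians(-46)).as_matrix()@Rtool(-B,90)
print(ctrl.read_state()["qpos"].round(2));delta(gp+B*25,R);delta(gp-B*15,R)
E
python3 look.py 3 knob_grip pointer_tip red_marker
```

```text
[ 0.79  0.95 -1.23  2.44  1.91  0.93 -1.04]
total cm [ 0.   -0.02 -0.05] deg [ 0.14 -0.01 -0.08] | per row of 1 [ 0.   -0.02 -0.05] [ 0.14 -0.01 -0.08]
total cm [ 1.69 -0.02 -3.67] deg [ 0.14 -0.01 -0.08] | per row of 1 [ 1.69 -0.02 -3.67] [ 0.14 -0.01 -0.08]
6.525 [493.  -43.3  95.6] [ 0.8  0.9 -1.2  2.4  1.9  0.9 -1. ] 196.09125
knob_grip 0.65 [310.5 235.9]
pointer_tip 0.73 [382.3 299.4]
red_marker 0.71 [312.1 238.3]
red_marker 0.57 [393.5 277.6]
```

View pics/w3.png

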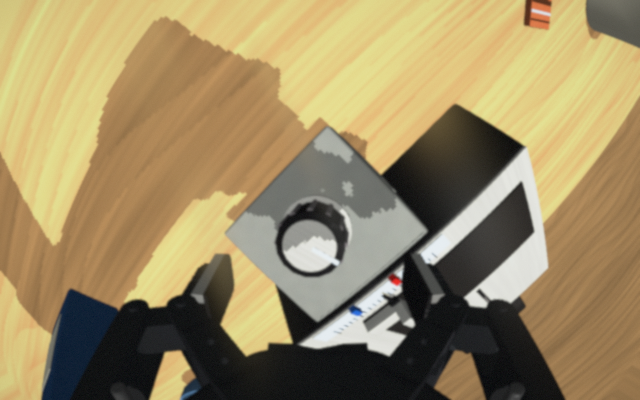

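The knob face is centred between the fingers, about pixel (308,248). Red is at (396,281), blue at (356,311).

Run:
```python
from h import *
z=np.load("w3.npz");st=dict(eef_pos=z["pos"],tool_rot=z["rot"])
gp=np.array([503.6,-43.5,72.5]);F=gp+8*A
print(wproj(F,st),wproj(F+[5,0,0],st),wproj(F+[0,5,0],st), wproj(F+5*A,st))
for n,p in [("tip",[382.3,299.4]),("red",[396,281]),("blue",[356,311])]: print(n,wz(p,st,89))
```

```text
[315.6493633  240.09633176] [321.182885   243.28143484] [321.70518685 234.5389506 ] [314.49338295 243.02116118]
tip [584.95573506 -55.0530495   89.        ]
red [575.93474464 -35.83561105  89.        ]
blue [574.1068269  -74.26461493  89.        ]
```

Emit:
play_rows([
  [[0.4,0,-0.9,0,0,0,0],[0.4,0,-0.9,0,0,0,0],[0.4,0,-0.9,0,0,0,0],[0.4,0,-0.9,0,0,0,0],[0,0,0,0,0,0,0]],
])

```text
clock: 7.35
eef_pos: [509.1, -43.2, 59.1]
tool_rot: [2.82, 0.299, 2.291]
force: [-1.0, -0.5, -0.2]
width: 85.2
gripper_force: 0.0
```

Emit:
play_rows([
  [[0,-0.4,0,0,0,0,0],[0,0,0,0,0,0,0.3],[0,0,0,0,0,0,0.4],[0,0,0,0,0,0,0.6],[0,0,0,0,0,0,0.6],[0,0,0,0,0,0,0.6]],
])

```text
clock: 8.1
eef_pos: [508.7, -48.0, 60.7]
tool_rot: [2.82, 0.302, 2.292]
force: [-4.4, -2.5, 8.4]
width: 40.4
gripper_force: 58.5
```

Emit:
play_rows([
  [[0,0,0,-2.5,0,5.4,0.6],[0,0,0,-2.5,0,5.4,0.6],[0,0,0,-2.5,0,5.4,0.6],[0,0,0,-2.5,0,5.4,0.6],[0,0,0,-2.5,0,5.4,0.6],[0,0,0,0,0,0,0.6]],
])

```text
clock: 8.85
eef_pos: [508.6, -48.3, 60.5]
tool_rot: [3.015, 0.42, 2.835]
force: [-4.4, -2.7, 6.5]
width: 40.2
gripper_force: 60.4
```

```bash
cat > mk.py <<'E'
from h import *
import sys
np.set_printoptions(precision=1,suppress=True)
st=ctrl.read_state();print(st["clock"],st["force"],st["torque"],st["qpos"])
for cam in ["scene","side"]:
    im,d=get_image(cam);cv2.imwrite(f"pics/m{sys.argv[1]}{cam}.png",im[:,:,::-1])
    r=place_of("pointer_tip",cam)[:1]
    for x in r: print(cam,x["p"],np.array(x["pixel"]),onz(cam,x["pixel"],90))
    P=np.array([proj(cam,[570,y,89]) for y in (-35,-73)]);print(P)
E
python3 mk.py 1
```

```text
8.85 [-4.4 -2.7  6.5] [-0.5  0.5 -0.1] [ 0.7  1.  -1.1  2.4  2.1  0.9 -0.6]
scene 0.94 [314.2 193. ] [571.2 -39.   90. ]
[[315.3 194.3]
 [309.  182.5]]
side 0.94 [336.2 220.4] [580.5 -53.9  90. ]
[[330.6 214.9]
 [332.9 227.6]]
```

Emit:
play_rows([
  [[0,0,0,-2.5,0,5.4,0.6],[0,0,0,-2.5,0,5.4,0.6],[0,0,0,-2.5,0,5.4,0.6],[0,0,0,-2.5,0,5.4,0.6],[0,0,0,-2.5,0,5.4,0.6],[0,0,0,-2.5,0,5.4,0.6],[0,0,0,-2.5,0,5.4,0.6],[0,0,0,-2.5,0,5.4,0.6],[0,0,0,-2.5,0,5.4,0.6],[0,0,0,0,0,0,0.6],[0,0,0,0,0,0,0.6]],
])

```text
clock: 10.42
eef_pos: [509.7, -49.0, 60.3]
tool_rot: [-2.865, 0.343, -2.442]
force: [-2.8, -3.1, 1.1]
width: 40.2
gripper_force: 72.9
```

```bash
python3 mk.py 2
python3 - <<'E'
import cv2,numpy as np
from cell import get_image
a=cv2.imread("pics/m2scene.png");b=cv2.imread("pics/m2side.png")
w=get_image("wrist")[0][:,:,::-1]
f=lambda x:cv2.resize(x,(400,300),interpolation=cv2.INTER_CUBIC)
t=np.hstack([f(a[175:211,290:338]),f(b[199:235,310:358])])
cv2.imwrite("pics/m2.png",np.vstack([t,np.hstack([f(w[100:400,120:520]),f(w[220:370,300:500])])]))
E
```

```text
10.425 [-2.8 -3.1  1.1] [-1.7 -0.3 -0.8] [ 0.6  0.9 -0.8  2.4  2.2  0.7  0.2]
scene 0.86 [314.  193.6] [572.4 -37.6  90. ]
[[315.3 194.3]
 [309.  182.5]]
side 0.82 [335.3 218.2] [579.4 -47.1  90. ]
[[330.6 214.9]
 [332.9 227.6]]
```

View pics/m2.png

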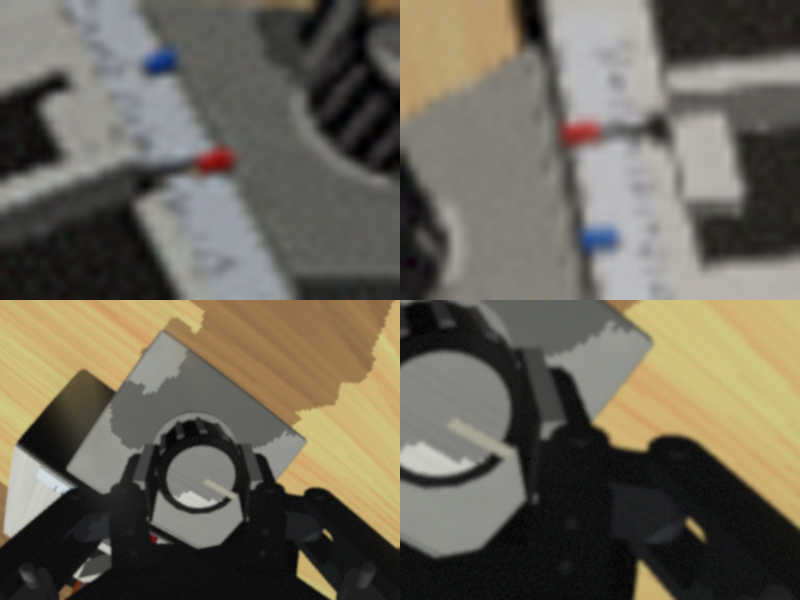

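The pointer is now at the red clip: scene tile tip (197,163) against clip centre (217,160), side tile tip (608,130) against clip (582,132). I'll release, back off and look from close by.

Emit:
play_rows([
  [[0,0,0,0,0,0,0.3],[0,0,0,0,0,0,0],[0,0,0,0,0,0,0],[-0.5,0,1.1,0,0,0,0],[-0.5,0,1.1,0,0,0,0],[-0.5,0,1.1,0,0,0,0],[0,0,1.5,0,2,0,0],[0,0,1.5,0,2,0,0],[0,0,1.5,0,2,0,0],[0,0,1.5,0,2,0,0],[0,0,0,0,0,0,0]],
])

```text
clock: 12.05
eef_pos: [494.3, -49.4, 147.9]
tool_rot: [-2.946, 0.243, -2.465]
force: [-0.6, 0.2, -1.7]
width: 85.4
gripper_force: 0.0
```

```bash
python3 look.py 4 pointer_tip red_marker knob_grip; python3 mk.py 3
python3 - <<'E'
import cv2,numpy as np
a=cv2.imread("pics/m3scene.png");b=cv2.imread("pics/m3side.png");w=cv2.imread("pics/w4.png")
f=lambda x,s:cv2.resize(x,s,interpolation=cv2.INTER_CUBIC)
t=np.hstack([f(a[180:204,302:334],(400,300)),f(b[205:229,318:350],(400,300))])
cv2.imwrite("pics/m3.png",np.vstack([t,np.hstack([f(w,(400,250)),f(w[150:250,220:380],(400,250))])]))
E
```

```text
12.05 [494.3 -49.4 147.9] [ 0.5  0.5 -0.6  2.3  1.3  0.3  1. ] 222.4778
pointer_tip 0.9 [281.3 268.3]
pointer_tip 0.21 [254.8 238.9]
red_marker 0.39 [330.6 187.3]
knob_grip 0.6 [332.5 190.1]
12.25 [ 0.   0.4 -0.2] [0.  0.3 0. ] [ 0.5  0.5 -0.6  2.3  1.3  0.3  1. ]
scene 0.79 [315.5 193.6] [569.1 -36.1  90. ]
[[315.3 194.3]
 [309.  182.5]]
side 0.73 [334.9 212.6] [581.  -30.3  90. ]
[[330.6 214.9]
 [332.9 227.6]]
```

View pics/m3.png

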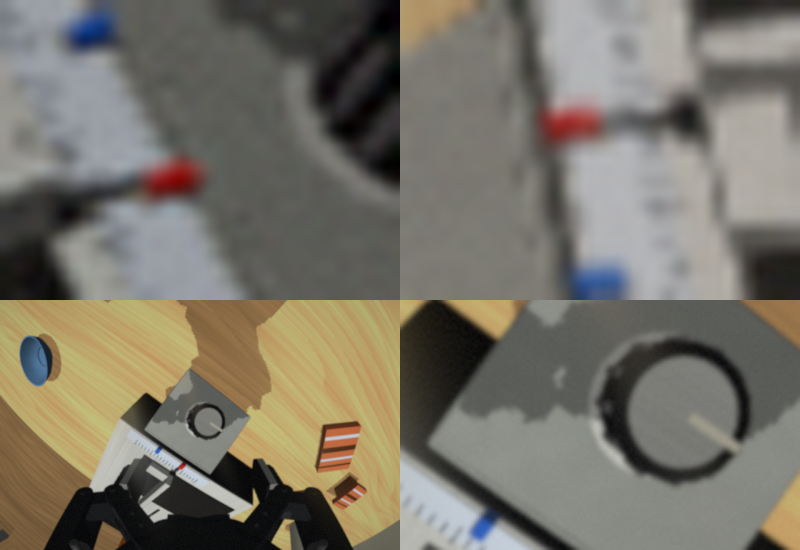

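Run:
```python
from h import *
z=np.load("w4.npz");st=dict(eef_pos=z["pos"],tool_rot=z["rot"])
xs=np.arange(560,600,.5);ys=np.arange(-60,-10,.25);Y,X=np.meshgrid(ys,xs,indexing="ij")
tiles=[]
for cam,fn in [("scene","m3scene"),("side","m3side"),("wrist","w4")]:
    im=cv2.imread(f"pics/{fn}.png")
    o=ray(cam,[0,0])[0] if cam!="wrist" else wpix([320,200],st)[0]
    pr=(lambda q:proj(cam,q)) if cam!="wrist" else (lambda q:wproj(q,st))
    m=np.array([[pr(np.array([x,y,89])) for x in xs] for y in ys],np.float32)
    w=cv2.remap(im,m[...,0],m[...,1],cv2.INTER_CUBIC);tiles.append(cv2.resize(w,(266,500)))
    b,g,r=[w[...,i].astype(float) for i in range(3)]
    rd=(r>g+60)&(r>b+60);wt=np.clip(r-np.maximum(g,b)-20,0,None)
    print(cam,"cam",o.round(),"red x,y",X[rd].mean().round(1),(Y*wt).sum()/wt.sum(),"y extents",np.percentile(Y[rd],[5,95]))
    lum=w.mean(2);rm=X[rd].max();yr=Y[rd].mean()
    for x in np.arange(rm+1,rm+14,2):
        c=np.abs(xs-x).argmin();s=np.abs(ys-yr)<6;l=lum[s,c];q=np.clip(np.median(l)-l,0,None)**2
        print("  ",x,round((ys[s]*q).sum()/q.sum(),2),l.min().round(),np.median(l))
cv2.imwrite("pics/rect.png",np.hstack(tiles)[::-1])
```

```text
Traceback (most recent call last):
  File "h.py", line 14, in proj
    c=get_calibration(cam);p=np.array(c["K"])@(np.array(c["R"])@X+np.array(c["t"]));return p[:2]/p[2]
ValueError: time passes only in moves, steps and waits
```

```bash
sed -i '2a import functools\nget_calibration=functools.lru_cache(get_calibration)' h.py
cat > rect.py <<'E'
from h import *
import sys
fs,fd,fw=sys.argv[1:4]
z=np.load(fw+".npz");st=dict(eef_pos=z["pos"],tool_rot=z["rot"])
xs=np.arange(560,600,.5);ys=np.arange(-60,-10,.25);Y,X=np.meshgrid(ys,xs,indexing="ij")
tiles=[]
for cam,fn in [("scene",fs),("side",fd),("wrist",fw)]:
    im=cv2.imread(f"pics/{fn}.png")
    o=ray(cam,[0,0])[0] if cam!="wrist" else wpix([320,200],st)[0]
    pr=(lambda q:proj(cam,q)) if cam!="wrist" else (lambda q:wproj(q,st))
    m=np.array([[pr(np.array([x,y,89])) for x in xs] for y in ys],np.float32)
    w=cv2.remap(im,m[...,0],m[...,1],cv2.INTER_CUBIC);tiles.append(cv2.resize(w,(266,500)))
    b,g,r=[w[...,i].astype(float) for i in range(3)]
    rd=(r>g+60)&(r>b+60);wt=np.clip(r-np.maximum(g,b)-20,0,None)
    print(cam,"cam",o.round(),"red x,y",X[rd].mean().round(1),(Y*wt).sum()/wt.sum(),"y extents",np.percentile(Y[rd],[5,95]))
    lum=w.mean(2);rm=X[rd].max();yr=Y[rd].mean()
    for x in np.arange(rm+1,rm+12,2):
        c=np.abs(xs-x).argmin();s=np.abs(ys-yr)<6;l=lum[s,c];q=np.clip(np.median(l)-l,0,None)**2
        print("  ",x,round((ys[s]*q).sum()/q.sum(),2),l.min().round(),np.median(l))
cv2.imwrite("pics/rect.png",np.hstack(tiles)[::-1])
E
python3 rect.py m3scene m3side w4
```

```text
scene cam [798. 474. 955.] red x,y 569.3 -36.431251584551674 y extents [-39. -34.]
   575.0 -36.51 66.0 92.33333333333333
   577.0 -37.73 65.0 106.83333333333333
   579.0 -37.98 62.0 119.5
   581.0 -38.39 55.0 118.0
   583.0 -38.99 51.0 110.33333333333334
   585.0 -39.16 44.0 95.0
side cam [ 457. -751.  975.] red x,y 571.6 -33.6324058048196 y extents [-36.25 -31.  ]
   577.5 -35.2 98.0 130.33333333333331
   579.5 -34.83 105.0 136.83333333333331
   581.5 -34.42 99.0 133.5
   583.5 -34.66 88.0 125.33333333333334
   585.5 -35.54 83.0 118.5
   587.5 -35.74 76.0 118.16666666666666
wrist cam [388. -99. 265.] red x,y 572.3 -34.42368199563053 y extents [-36.75 -32.  ]
   580.0 -36.24 57.0 165.33333333333334
   582.0 -36.33 50.0 157.16666666666669
   584.0 -36.38 50.0 156.33333333333331
   586.0 -36.48 52.0 154.16666666666669
   588.0 -36.57 49.0 129.0
   590.0 -36.52 36.0 87.66666666666667
```

View pics/rect.png

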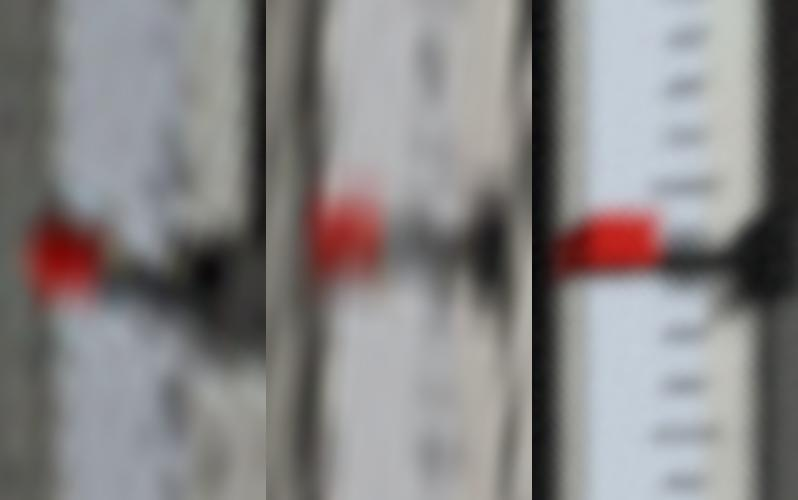

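In the wrist tile the pointer is about 1.5–2 mm below (-y of) the clip's middle, so about 8° more is needed. I'll regrip.

Emit:
play_rows([
  [[0,0,-1.5,0,-2,0,0],[0,0,-1.5,0,-2,0,0],[0,0,-1.5,0,-2,0,0],[0,0,-1.5,0,-2,0,0],[0.5,0,-1,0,0,0,0],[0.5,0,-1,0,0,0,0],[0.5,0,-0.8,0,0,0,0],[0,0,0,0,0,0,0.3],[0,0,0,0,0,0,0.6],[0,0,0,0,0,0,0.6],[0,0,0,0,0,0,0.6]],
])

```text
clock: 13.82
eef_pos: [505.2, -49.1, 66.8]
tool_rot: [-2.871, 0.325, -2.44]
force: [-7.8, 5.4, 6.7]
width: 39.4
gripper_force: 59.0
```

```bash
cat > d.py <<'E'
from h import *
import sys
np.set_printoptions(precision=2,suppress=True)
st=ctrl.read_state();R=Ro.from_euler("xyz",st["tool_rot"]).as_matrix()
im,_=get_image("side");cv2.imwrite(f"pics/{sys.argv[1]}.png",im[:,:,::-1])
print(st["clock"],st["force"],st["torque"],"y_tool",R[:,1],"z",R[:,2])
E
python3 d.py s5
```

```text
13.825 [-7.84  5.44  6.72] [1.15 1.29 0.47] y_tool [-0.56  0.79 -0.25] z [ 0.41 -0.01 -0.91]
```

Emit:
play_rows([
  [[0,0,0,-1.8,0,3.9,0.6],[0,0,0,-1.8,0,3.9,0.6],[0,0,0,0,0,0,0.6],[0,0,0,0,0,0,0.3],[0,0,0,0,0,0,0],[0,0,0,0,0,0,0],[-0.5,0,1.1,0,0,0,0],[-0.5,0,1.1,0,0,0,0],[-0.1,0,1.1,0,0,0,0],[0,0,1.5,0,2,0,0],[0,0,1.5,0,2,0,0],[0,0,1.5,0,2,0,0],[0,0,1.5,0,2,0,0],[0,0,0,0,0,0,0]],
])

```text
clock: 15.62
eef_pos: [499.4, -57.2, 149.4]
tool_rot: [-2.89, 0.202, -2.318]
force: [0.3, 0.5, -0.3]
width: 85.6
gripper_force: 0.0
```

```bash
python3 look.py 6; python3 mk.py 6; python3 rect.py m6scene m6side w6
```

```text
15.625 [499.4 -57.2 149.4] [ 0.4  0.5 -0.5  2.3  1.3  0.3  1.1] 233.6232
15.675 [ 0.1 -0.1 -0.4] [0.  0.3 0. ] [ 0.4  0.5 -0.5  2.3  1.3  0.3  1.1]
scene 0.86 [316.4 194.1] [567.7 -33.9  90. ]
[[315.3 194.3]
 [309.  182.5]]
[[330.6 214.9]
 [332.9 227.6]]
scene cam [798. 474. 955.] red x,y 569.2 -36.44170886991752 y extents [-39. -34.]
   575.0 -35.88 64.0 101.0
   577.0 -36.65 63.0 109.16666666666666
   579.0 -36.89 64.0 126.16666666666666
   581.0 -36.66 65.0 123.83333333333334
   583.0 -36.28 67.0 111.83333333333334
   585.0 -35.97 62.0 97.33333333333333
side cam [ 457. -751.  975.] red x,y 571.5 -33.591846863765625 y extents [-36.25 -31.  ]
   577.5 -34.13 105.0 140.5
   579.5 -33.93 94.0 142.33333333333334
   581.5 -33.77 82.0 134.16666666666666
   583.5 -33.66 83.0 124.5
   585.5 -34.11 90.0 131.16666666666669
   587.5 -33.3 104.0 130.66666666666669
wrist cam [ 400. -112.  269.] red x,y 572.0 -34.30287464234621 y extents [-36.5  -31.75]
   580.0 -34.72 67.0 175.66666666666666
   582.0 -34.65 58.0 168.5
   584.0 -34.69 60.0 162.33333333333331
   586.0 -34.65 58.0 153.5
   588.0 -34.86 49.0 124.66666666666666
   590.0 -34.86 32.0 90.66666666666667
```

Pointer and clip middle now agree within about 0.4 mm in all three cameras. Next is the slab.

```bash
python3 -c "
from h import *
delta([460,302,130],Rtool([0,0,-1],99.3),16)"
```

```text
total cm [-3.75 35.94 -1.72] deg [  7.21  16.94 -36.22] | per row of 16 [-0.23  2.25 -0.11] [ 0.45  1.06 -2.26]
```

Emit:
play_rows([
  [[-0.4,0,3,0.5,1.1,-2.3,0],[-0.4,1,3,0.5,1.1,-2.3,0],[-0.4,2,2,0.5,1.1,-2.3,0],[-0.4,3,0,0.5,1.1,-2.3,0],[-0.4,3.5,0,0.5,1.1,-2.3,0],[-0.4,3.5,0,0.5,1.1,-2.3,0],[-0.2,3.5,0,0.5,1.1,-2.3,0],[-0.2,3.5,0,0.4,1.1,-2.3,0],[-0.2,3.5,0,0.4,1.1,-2.3,0],[-0.2,3.5,0,0.4,1.1,-2.3,0],[-0.2,3.5,-1,0.4,1,-2.3,0],[-0.2,3,-2,0.4,1,-2.3,0],[-0.2,1.9,-2.2,0.4,1,-2.3,0],[0,0,-2.5,0.4,1,-2.3,0],[0,0,-2,0.4,1,-2,0],[0,0,0,0.4,1,-2,0],[0,0,0,0,0,0,0]],
])

```text
clock: 18.0
eef_pos: [462.2, 295.4, 127.3]
tool_rot: [-3.136, 0.003, -2.977]
force: [0.5, 0.1, 0.5]
width: 85.3
gripper_force: 0.0
```

```bash
python3 look.py 7 slab
python3 - <<'E'
from h import *
np.set_printoptions(precision=1,suppress=True)
delta([460.2,302.1,28.5],Rtool([0,0,-1],99.3))
# slab rect in wrist picture, rectified on z=42
z=np.load("w7.npz");st=dict(eef_pos=z["pos"],tool_rot=z["rot"]);im=cv2.imread("pics/w7.png")
xs=np.arange(400,520,.5);ys=np.arange(240,365,.5)
m=np.array([[wproj(np.array([x,y,42]),st) for x in xs] for y in ys],np.float32)
w=cv2.remap(im,m[...,0],m[...,1],1);b,g,r=[w[...,i].astype(int) for i in range(3)]
cv2.imwrite("pics/w7r.png",w)
print(im[tuple(np.round(wproj([460,302,42],st)).astype(int)[::-1])])
hsv=cv2.cvtColor(w,cv2.COLOR_BGR2HSV)
mm=(((hsv[...,0]<10)|(hsv[...,0]>170))&(hsv[...,1]>110)).astype(np.uint8)
mm=cv2.morphologyEx(mm,cv2.MORPH_CLOSE,np.ones((25,25)))
n,l,s,c=cv2.connectedComponentsWithStats(mm)
for i in range(1,n):
    if s[i,4]>2000:
        q=cv2.minAreaRect(np.argwhere(l==i)[:,::-1].astype(np.float32));print(s[i,4]/4,"ctr",400+q[0][0]/2,240+q[0][1]/2,"size",q[1][0]/2,q[1][1]/2,q[2])
# fence from side/scene depth
for cam in ("scene","side"):
    im,d=get_image(cam);P=cloud(cam,d);cv2.imwrite(f"pics/{cam}8.png",im[:,:,::-1]);np.save(f"{cam}8.npy",d)
    f=(P[...,2]>106)&(P[...,2]<116)&(P[...,0]>590)&(P[...,0]<715)&(abs(P[...,1])<80)
    Q=P[f];print(cam,len(Q),np.percentile(Q,[2,10,50,90,98],axis=0))
    f=(P[...,2]>91)&(P[...,2]<104)&(P[...,0]>600)&(P[...,0]<705)&(abs(P[...,1])<80)
    Q=P[f];print(cam,len(Q),np.percentile(Q,[2,10,50,90,98],axis=0))
    im=im.astype(int);f=(im.sum(2)<150)&(abs(P[...,2]-88)<5)&(P[...,0]>580)&(P[...,0]<730)&(P[...,1]>-50)&(P[...,1]<95)
    print("mat",np.percentile(P[f],[2,50,98],axis=0))
E
```

```text
18.0 [462.2 295.4 127.3] [-0.2  0.7 -0.6  1.9  0.6  0.7  0.6] 239.52525
slab 0.97 [254.9 265.4]
slab 0.91 [326.5 196.5]
total cm [-0.2  0.6 -9.9] deg [ 0.3  0.3 -0.2] | per row of 1 [-0.2  0.6 -9.9] [ 0.3  0.3 -0.2]
[35 57 90]
1734.25 ctr 458.6155433654785 303.0182456970215 size 69.01344299316406 47.10070037841797 8.972626686096191
scene 196 [[599.2 -41.4 106.5]
 [608.9 -39.3 107.7]
 [658.4 -35.  111.1]
 [701.8 -32.4 113.5]
 [710.4 -31.5 114.3]]
scene 286 [[601.1 -76.3  91. ]
 [606.1 -63.3  91.2]
 [642.4 -32.6  92.9]
 [688.5  43.3 101.6]
 [699.7  73.3 102.8]]
mat [[600.6 -31.5  85.6]
 [648.   27.5  88.6]
 [693.7  82.6  91.8]]
side 198 [[597.9 -43.8 106.3]
 [607.  -41.7 107.5]
 [654.7 -39.4 111. ]
 [699.9 -34.1 113.6]
 [710.1 -32.7 114.6]]
side 383 [[600.8 -71.6  91. ]
 [605.5 -64.4  91.2]
 [644.6 -40.3  92.7]
 [688.7  49.6 101.6]
 [700.5  72.1 103.5]]
mat [[602.5 -47.9  85.2]
 [648.8  28.8  88.9]
 [693.8  79.8  92.1]]
```

Emit:
play_rows([
  [[-0.2,0.6,-1.5,0.3,0.3,-0.2,0],[0,0,-2.5,0,0,0,0],[0,0,-2.5,0,0,0,0],[0,0,-2,0,0,0,0],[0,0,-1.4,0,0,0,0],[0,0,0,0,0,0,0.1],[0,0,0,0,0,0,0.3],[0,0,0,0,0,0,0.5],[0,0,0,0,0,0,0.5],[0,0,0,0,0,0,0.5]],
])

```text
clock: 19.45
eef_pos: [459.8, 302.3, 29.0]
tool_rot: [3.141, -0.0, -2.979]
force: [-0.7, 0.2, 5.9]
width: 48.5
gripper_force: 62.7
```

Run:
```python
from h import *
for cam in ("scene","side"):
    P=cloud(cam,np.load(cam+"8.npy"))
    f=(P[...,2]>106)&(P[...,2]<116)&(P[...,0]>605)&(P[...,0]<705)&(abs(P[...,1]+37)<12)
    Q=P[f];p=np.polyfit(Q[:,0],Q[:,1],1);print(cam,"fence yaw",np.degrees(np.arctan(p[0])),"y at 650",np.polyval(p,650),np.percentile(Q[:,1]-np.polyval(p,Q[:,0]),[5,95]))
    im=cv2.imread(f"pics/{cam}8.png")
    # fence rectified top plane z=111, gradient of brightness vs mat on +y side (z=111 top edge)
    xs=np.arange(610,700,1.);ys=np.arange(-60,0,.25)
    m=np.array([[proj(cam,np.array([x,y,111])) for x in xs] for y in ys],np.float32)
    w=cv2.remap(im,m[...,0],m[...,1],1).mean(2);pr=w.mean(1);print(dict(zip(ys[::8],pr[::8].round())))
    e=[ys[40+np.argmin(np.diff(cv2.GaussianBlur(w,(9,9),3)[40:,i]))] for i in range(len(xs))];p=np.polyfit(xs,e,1);print("edge",np.degrees(p[0]),np.polyval(p,650))
    m=(P[...,2]>80)&(P[...,2]<92)&(P[...,0]>540)&(P[...,0]<640)&(P[...,1]<100)&(P[...,1]>-140)
```

```text
scene fence yaw -0.005894590207086775 y at 650 -35.554969078012576 [-4.28907024  3.6335724 ]
{np.float64(-60.0): np.float64(29.0), np.float64(-58.0): np.float64(31.0), np.float64(-56.0): np.float64(31.0), np.float64(-54.0): np.float64(31.0), np.float64(-52.0): np.float64(32.0), np.float64(-50.0): np.float64(31.0), np.float64(-48.0): np.float64(30.0), np.float64(-46.0): np.float64(28.0), np.float64(-44.0): np.float64(29.0), np.float64(-42.0): np.float64(51.0), np.float64(-40.0): np.float64(102.0), np.float64(-38.0): np.float64(143.0), np.float64(-36.0): np.float64(158.0), np.float64(-34.0): np.float64(148.0), np.float64(-32.0): np.float64(110.0), np.float64(-30.0): np.float64(73.0), np.float64(-28.0): np.float64(57.0), np.float64(-26.0): np.float64(56.0), np.float64(-24.0): np.float64(58.0), np.float64(-22.0): np.float64(55.0), np.float64(-20.0): np.float64(41.0), np.float64(-18.0): np.float64(30.0), np.float64(-16.0): np.float64(25.0), np.float64(-14.0): np.float64(24.0), np.float64(-12.0): np.float64(25.0), np.float64(-10.0): np.float64(26.0), np.float64(-8.0): np.float64(25.0), np.
[... 694 characters left out ...]
64(-36.0): np.float64(158.0), np.float64(-34.0): np.float64(151.0), np.float64(-32.0): np.float64(126.0), np.float64(-30.0): np.float64(92.0), np.float64(-28.0): np.float64(62.0), np.float64(-26.0): np.float64(48.0), np.float64(-24.0): np.float64(44.0), np.float64(-22.0): np.float64(43.0), np.float64(-20.0): np.float64(43.0), np.float64(-18.0): np.float64(44.0), np.float64(-16.0): np.float64(44.0), np.float64(-14.0): np.float64(43.0), np.float64(-12.0): np.float64(44.0), np.float64(-10.0): np.float64(44.0), np.float64(-8.0): np.float64(43.0), np.float64(-6.0): np.float64(43.0), np.float64(-4.0): np.float64(43.0), np.float64(-2.0): np.float64(44.0)}
edge 2.8149142694475198 -29.876638405290088
```

Emit:
play_rows([
  [[0,0,1.5,0,0,0,0.5],[0,0,3,0,0,0,0.5],[0,0,4,0,0,0,0.5],[0,0,4,0,0,-3,0.5],[1.6,-2.4,1,0,0,-8,0.5],[1.6,-2.4,0,0,0,-8,0.5],[1.6,-2.4,0,0,0,-8,0.5],[1.6,-2.4,0,0,0,-8,0.5],[1.6,-2.4,0,0,0,-8,0.5],[1.6,-2.4,0,0,0,-8,0.5],[1.6,-2.4,0,0,0,-8,0.5],[1.6,-2.4,0,0,0,-8,0.5],[1.6,-2.4,0,0,0,-8,0.5],[1.6,-2.4,0,0,0,-8,0.5],[1.6,-2.4,0,0,0,-8,0.5],[1.6,-2.3,0,0,0,-8,0.5],[0,0,0,0,0,0,0.5],[0,0,0,0,0,0,0.5]],
])

```text
clock: 21.7
eef_pos: [650.5, 15.9, 163.1]
tool_rot: [-3.14, -0.004, 1.578]
force: [0.0, 1.3, -1.1]
width: 48.0
gripper_force: 62.4
```

```bash
python3 -c "
from h import *
print(ctrl.read_state()['qpos'].round(2))
delta([651,10.5,88],Rtool([0,0,-1],0))"; python3 look.py 9 fence pointer_tip red_marker slab; python3 mk.py 9
```

```text
[ 0.05  0.71 -0.2   1.58  0.17  0.87 -0.2 ]
total cm [ 0.05 -0.54 -7.51] deg [-0.22 -0.07 -0.43] | per row of 1 [ 0.05 -0.54 -7.51] [-0.22 -0.07 -0.43]
21.7 [650.5  15.9 163.1] [ 0.1  0.7 -0.2  1.6  0.2  0.9 -0.2] 179.09305
fence 0.27 [223.8 264.2]
pointer_tip 0.61 [228.6 265.6]
red_marker 0.48 [225. 266.]
slab 0.87 [119.7  42.9]
slab 0.82 [316.4 260.7]
21.95 [-0.4  0.6 -1.7] [-0.  0.  0.] [ 0.1  0.7 -0.2  1.6  0.2  0.9 -0.2]
[[315.3 194.3]
 [309.  182.5]]
side 0.71 [337.1 213.9] [585.5 -34.9  90. ]
[[330.6 214.9]
 [332.9 227.6]]
```

Emit:
play_rows([
  [[0,-0.2,-2.5,-0.2,0,-0.4,0.5],[0,-0.2,-2.2,0,0,0,0.5],[0,0,-1.6,0,0,0,0.5],[0,0,-0.9,0,0,0,0.5],[0,0,0,0,0,0,0.5]],
])

```text
clock: 22.78
eef_pos: [651.1, 10.8, 90.4]
tool_rot: [-3.14, 0.001, 1.569]
force: [0.2, 0.5, -0.3]
width: 48.3
gripper_force: 62.3
```

Run:
```python
from h import *
np.set_printoptions(precision=1,suppress=True)
st=ctrl.read_state();print(st["eef_pos"],st["force"],st["torque"])
for cam in ("scene","side"):
    im,d=get_image(cam);P=cloud(cam,d)
    f=(P[...,2]>97)&(P[...,2]<107)&(P[...,0]>615)&(P[...,0]<690)&(P[...,1]>-26)&(P[...,1]<60)
    hsv=cv2.cvtColor(im,cv2.COLOR_RGB2HSV);f&=((hsv[...,0]<12)&(hsv[...,1]>100))
    Q=P[f];
    if len(Q)>20:
        c=np.linalg.lstsq(np.c_[Q[:,:2]-[650,10],np.ones(len(Q))],Q[:,2],rcond=None)[0]
        print(cam,len(Q),"z, slopes deg",c[2],np.degrees(c[:2]),np.percentile(Q,[1,99],axis=0))
```

```text
[651.1  10.8  90.4] [ 0.2  0.5 -0.3] [ 0.  -0.1 -0. ]
scene 349 z, slopes deg 103.89363914953637 [-0.5 -1.6] [[626.6 -13.9  98.2]
 [675.1  44.5 106.7]]
side 298 z, slopes deg 104.371155709918 [ 0.7 -0.4] [[626.4 -24.9 100.5]
 [675.6  43.1 106.7]]
```

Emit:
play_rows([
  [[0,-0.25,0,0,0,0,0.5],[0,-0.2,0,0,0,0,0.5],[0,0,0,0,0,0,0.5]],
])

```text
clock: 23.25
eef_pos: [651.4, 5.6, 91.1]
tool_rot: [-3.142, 0.002, 1.569]
force: [0.6, -0.2, -0.9]
width: 48.1
gripper_force: 62.3
```

Emit:
play_rows([
  [[0,-0.1,0,0,0,0,0.5],[0,0,0,0,0,0,0.5]],
])

```text
clock: 23.5
eef_pos: [651.3, 5.0, 90.9]
tool_rot: [-3.141, 0.001, 1.569]
force: [0.2, 1.1, -1.0]
width: 48.6
gripper_force: 62.3
```

Emit:
play_rows([
  [[0,-0.1,0,0,0,0,0.5],[0,0,0,0,0,0,0.5]],
])

```text
clock: 23.75
eef_pos: [651.3, 4.5, 90.8]
tool_rot: [-3.141, 0.001, 1.569]
force: [-0.2, 0.5, -1.6]
width: 48.4
gripper_force: 62.4
```

Emit:
play_rows([
  [[0,-0.1,0,0,0,0,0.5],[0,0,0,0,0,0,0.5]],
])

```text
clock: 24.0
eef_pos: [651.3, 4.4, 90.9]
tool_rot: [-3.141, -0.0, 1.57]
force: [-1.4, 3.6, -1.2]
width: 48.2
gripper_force: 62.4
```

Emit:
play_rows([
  [[0,-0.1,0,0,0,0,0.5],[0,0,0,0,0,0,0.5]],
])

```text
clock: 24.25
eef_pos: [651.3, 4.4, 90.9]
tool_rot: [-3.141, -0.001, 1.57]
force: [-0.4, 5.9, -1.3]
width: 48.2
gripper_force: 62.4
```

Contact with the fence at about 6 N. Lowering now.

Emit:
play_rows([
  [[0,0.05,-0.15,0,0,0,0.5],[0,0,-0.1,0,0,0,0.5],[0,0,0,0,0,0,0.5]],
])

```text
clock: 24.62
eef_pos: [651.6, 4.4, 88.7]
tool_rot: [3.141, -0.001, 1.57]
force: [-0.9, 5.2, 1.0]
width: 48.5
gripper_force: 62.7
```

Emit:
play_rows([
  [[0,0,-0.1,0,0,0,0.5],[0,0,0,0,0,0,0.5]],
])

```text
clock: 24.88
eef_pos: [651.7, 4.4, 87.8]
tool_rot: [3.141, -0.001, 1.57]
force: [-0.3, 5.1, 1.4]
width: 48.5
gripper_force: 62.7
```

Emit:
play_rows([
  [[0,0,-0.1,0,0,0,0.5],[0,0,0,0,0,0,0.5]],
])

```text
clock: 25.12
eef_pos: [651.8, 4.4, 87.1]
tool_rot: [3.141, -0.001, 1.57]
force: [-0.4, 5.1, 2.8]
width: 48.3
gripper_force: 62.7
```

Emit:
play_rows([
  [[0,0,-0.08,0,0,0,0.5],[0,0,0,0,0,0,0.5]],
])

```text
clock: 25.38
eef_pos: [651.8, 4.4, 87.1]
tool_rot: [3.141, -0.001, 1.57]
force: [-2.2, 5.0, 6.9]
width: 48.3
gripper_force: 63.3
```

Emit:
play_rows([
  [[0,0,0,0,0,0,0.35],[0,0,0,0,0,0,0.25],[0,0,0.2,0,0,0,0.2],[0,0,1.5,0,0,0,0.2],[0,0,2.5,0,0,0,0.2],[0,0,0,0,0,0,1],[0,0,0,0,0,0,1],[0,0,0,0,0,0,1],[0,0,0,0,0,0,1],[0,0,0,0,0,0,1]],
])

```text
clock: 26.62
eef_pos: [651.1, 2.6, 127.1]
tool_rot: [-3.14, 0.001, 1.569]
force: [-0.2, -0.4, 0.7]
width: 0.2
gripper_force: 0.0
```

Emit:
play_rows([
  [[0,0,-1.5,0,0,0,1],[0,0,-0.8,0,0,0,1],[0,0,-0.3,0,0,0,1],[0,0,0,0,0,0,1]],
])

```text
clock: 27.12
eef_pos: [651.2, 2.7, 101.2]
tool_rot: [-3.141, 0.001, 1.569]
force: [0.2, -0.1, -1.3]
width: -0.1
gripper_force: 0.0
```

Emit:
play_rows([
  [[0,0.1,-0.15,0,0,0,1],[0,0,-0.15,0,0,0,1],[0,0,0,0,0,0,1]],
])

```text
clock: 27.5
eef_pos: [651.7, 3.7, 100.1]
tool_rot: [3.141, 0.001, 1.569]
force: [-2.2, -0.5, 8.0]
width: -0.4
gripper_force: 4.0
```

Emit:
play_rows([
  [[0,0,-0.15,0,0,0,1],[0,0,0,0,0,0,1]],
])

```text
clock: 27.75
eef_pos: [651.7, 3.7, 100.1]
tool_rot: [3.14, 0.002, 1.569]
force: [-5.8, -0.9, 16.7]
width: 0.0
gripper_force: 8.4
```

Emit:
play_rows([
  [[0,0,-0.15,0,0,0,1],[0,0,0,0,0,0,1],[0,0,0,0,0,0,1]],
])

```text
clock: 28.12
eef_pos: [651.7, 3.7, 100.0]
tool_rot: [3.14, 0.002, 1.569]
force: [-9.6, -0.6, 26.0]
width: 0.2
gripper_force: 12.7
```

Emit:
play_rows([
  [[0,0,0.4,0,0,0,1],[0,0,0.5,0,0,0,1],[0,0,2,0,0,0,1],[0,0,4,0,0,0,1],[0,2,5,0,0,0,1],[0,5,4,0,0,0,1],[0,6,2,0,0,0,1],[0,6,0,0,0,0,1],[0,6,0,0,0,0,1],[0,0,0,0,0,0,1]],
])

```text
clock: 29.38
eef_pos: [648.7, 260.3, 272.6]
tool_rot: [-3.139, -0.004, 1.579]
force: [-0.2, 0.2, -1.5]
width: -0.1
gripper_force: 0.0
```

```bash
python3 look.py 10 ; python3 mk.py 10
python3 - <<'E'
from h import *
np.set_printoptions(precision=2,suppress=True)
for cam in ("scene","side"):
    im,d=get_image(cam);P=cloud(cam,d)
    hsv=cv2.cvtColor(im,cv2.COLOR_RGB2HSV)
    f=(P[...,2]>95)&(P[...,2]<106)&(P[...,0]>615)&(P[...,0]<690)&(P[...,1]>-29)&(P[...,1]<60)&(hsv[...,1]>60)
    Q=P[f];c=np.linalg.lstsq(np.c_[Q[:,:2]-[650,5],np.ones(len(Q))],Q[:,2],rcond=None)[0]
    print(cam,"slab z",c[2],"slopes",np.degrees(c[:2]),np.percentile(Q,[1,99],axis=0),cv2.minAreaRect(Q[:,:2].astype(np.float32)))
a=cv2.imread("pics/m10scene.png")[160:270,240:360];b=cv2.imread("pics/m10side.png")[170:245,310:410]
f=lambda x:cv2.resize(x,(400,300),interpolation=cv2.INTER_CUBIC)
w=cv2.imread("pics/w10.png")
cv2.imwrite("pics/fin.png",np.vstack([np.hstack([f(a),f(b)]),np.hstack([f(cv2.imread("pics/m10side.png")),f(w)])]))
E
python3 rect.py m10scene m10side w10
```

```text
29.375 [648.7 260.3 272.6] [-0.3  0.7 -0.2  1.3  0.1  1.2 -0.5] 437.534
29.425 [ 0.7 -0.4 -0.2] [-0.1 -0.1 -0. ] [-0.3  0.7 -0.2  1.3  0.1  1.2 -0.5]
scene 0.72 [314.6 193. ] [570.4 -38.6  90. ]
[[315.3 194.3]
 [309.  182.5]]
side 0.88 [334.3 213.8] [579.  -33.7  90. ]
[[330.6 214.9]
 [332.9 227.6]]
scene slab z 100.33509728842057 slopes [ 0.05 -0.62] [[626.81 -28.2   96.25]
 [676.3   37.78 103.89]] ((651.288818359375, 4.845165252685547), (67.4993667602539, 50.420066833496094), 89.73193359375)
side slab z 100.92303044078717 slopes [ 0.63 -1.14] [[626.3  -23.44  96.73]
 [676.18  37.94 104.96]] ((651.325927734375, 6.5738525390625), (50.7227668762207, 64.30928802490234), 0.9575001001358032)
scene cam [798. 474. 955.] red x,y 569.2 -36.42306075969959 y extents [-39.     -33.8625]
   575.0 -35.83 65.0 104.83333333333334
   577.0 -36.56 66.0 113.33333333333334
   579.0 -36.85 66.0 131.66666666666669
   581.0 -36.6 65.0 128.66666666666669
   583.0 -36.13 70.0 118.16666666666666
   585.0 -35.91 64.0 99.5
side cam [ 457. -751.  975.] red x,y 571.5 -33.60402840269966 y extents [-36.25 -31.  ]

[... 299 characters left out ...]
,X[rd].mean().round(1),(Y*wt).sum()/wt.sum(),"y extents",np.percentile(Y[rd],[5,95]))
  ret = ret.dtype.type(ret / rcount)
rect.py:15: RuntimeWarning: invalid value encountered in scalar divide
  print(cam,"cam",o.round(),"red x,y",X[rd].mean().round(1),(Y*wt).sum()/wt.sum(),"y extents",np.percentile(Y[rd],[5,95]))
Traceback (most recent call last):
  File "rect.py", line 15, in <module>
    print(cam,"cam",o.round(),"red x,y",X[rd].mean().round(1),(Y*wt).sum()/wt.sum(),"y extents",np.percentile(Y[rd],[5,95]))
                                                                                                ~~~~~~~~~~~~~^^^^^^^^^^^^^^
IndexError: index -1 is out of bounds for axis 0 with size 0
```

View pics/fin.png

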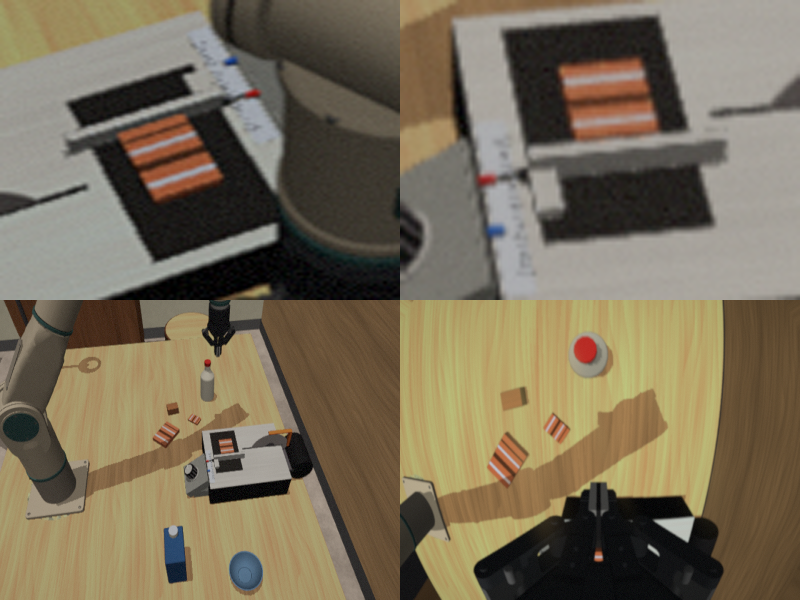

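The slab lies flat and level on the mat, flush with the fence (left tile, edge near (155,125)). The pointer is still on red, and the tin, bottle and dish are where they started. Handing in.

```bash
python3 -c "
from cell import workorder
print(workorder.finish_job())"
```

```text
the job is handed in; nothing more can be done
None
```

The job is handed in: the pointer is on the red marker to within about 0.5 mm, and the middle-sized slab lies level on the mat with a short edge against the blade side of the fence, pressed down with 26 N.

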